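Hold the jar shaker's run paddle half-way down

TASK

Loosen the caked pepper: take the slim pepper pot from among the jars and stand it upright on the little shaker's round plate, inside its four stops, setting it down rather than dropping it, and let go of it. Then press the shaker's sprung paddle down half-way, until the pad is level with the top of the small post beside it, and finish while still holding it there: the shaker runs only while the paddle is held. Never push the paddle to the bottom, do not press it before the pot stands in place, and leave the other jars and the mug alone.

Things in the scene. Friction and masses are not known exactly. Their poses are not given: they have to be found in the camera images.
- pot: the pepper pot: the slim upright glass jar with a screw lid, 46 mm in diameter (body and lid) and 106 mm high, 0.08 to 0.16 kg; the squat honey jar and the wide mustard jar are not it. Origin at the centre of its underside, z up its axis. It stands on the worktop at first.
- shaker: the jar shaker, fixed to the worktop: aluminium foot plate 170 (x) x 270 (y) x 10 mm; on its +y half a white housing 150 x 128 mm, up to 36 mm high, that carries the round stage plate; on its -y half the sprung paddle, hinged at the far (+x) end and reaching towards -x, and the half-way post. Origin at the centre of the underside of the foot plate; it is turned only about the vertical.
- stage (a point): centre of the top face of the round steel stage plate (104 mm in diameter), 40 mm above the worktop, at (0, 65, 40) mm in the shaker's frame. Round it stand four rubber stop pins, 10 mm in diameter and 16 mm high, at +-22.7 mm in x and +-22.7 mm in y; the pot stands between them with 4 mm of play all round. Site axes are those of the shaker.
- pad (a point): centre of the top face of the paddle's black pad (46 mm along x, 42 mm across, 8 mm thick). It swings about a level hinge axis along the shaker's y, through (55, -75, 46) mm in the shaker's frame, 105 mm from the pad: released it stands about 76 mm above the worktop, half-way down 50 mm (then the pad is level), at the bottom about 24 mm.
- post_top (a point): top centre of the fixed half-way post, a steel pin 10 mm in diameter beside the pad on its -y side, at (-50, -120, 50) mm in the shaker's frame; half-way down, the pad's top is level with it.
- paddle (a joint): angle of the paddle in rad: 0 released (the spring lifts it back), 0.25 half-way down and level, 0.5 at the bottom; pressing down is positive. Pressed at the middle of the pad it takes about 3 N to start it, 8 N half-way and 12 N at the bottom.
- honey: squat honey jar, 58 x 62 mm and 86 mm high, a bystander near the pot; origin at the centre of its underside
- mustard: wide mustard jar, 66 mm in diameter and 100 mm high, a bystander near the pot; origin at the centre of its underside
- mug: mug, 81 x 89 x 72 mm, a bystander behind the shaker, in front of a wall cabinet that hangs above the back of the worktop (keep the arm low there); origin at the centre of its underside
Mind the look-alikes: they are no part of the job. What is shaped like the pot but purple is not meant.

How it is judged:
By the outcome, as a careful person would: the job done as asked, in the order asked, and still so for the second after the job is handed in, while the arm keeps its last pose, push and grip.
It also fails if it takes over 45 s, if anything falls off the work surface, if the arm or the gripper's body presses on something with over 40 N, if the wrist force passes 120 N, or if a joint passes its speed limit or range.

ROBOT

A 6-joint arm with a two-finger parallel gripper is mounted at the origin on a cart in front of the work surface, level with it; the furniture and walls round the work are solid. World frame = base frame: x ahead of the robot, y to its left, z up, the work surface at z = 0. Lengths are in m, angles in rad, forces in N, time in s.
With the tool pointing down it reaches from about 0.3 to 0.875 m from the base axis. Payload 4.2 kg.
Tool frame: the origin (TCP) lies between the finger pads; the fingertips stand ahead of it and the grasp point (between the pads) lies 6 mm ahead of it (env.tcp_to_tips is the z of the fingertips in the tool frame, in m); z points along the fingers, y is the line along which they close (so a half turn about z gives the same grasp; the last joint's range is limited). The gripper opens to 85 mm and grips with 20 to 120 N. Pads are 22 mm wide; open, the fingers measure 114 mm over their backs; the gripper's body (76 mm by 85 mm) begins 54 mm behind the grasp point. The pads swing forward as they close: fully open they stand 13 mm farther back than shut.
Start: joints at [-1.317, 0.32, 1.565, -0, 1.257, -0.02], TCP at [0.155, -0.554, 0.256] pointing down, gripper open.
Joint ranges: [-3.11, 3.11], [-0.84, 2.01], [0.21, 2.61], [-1.34, 4.49], [0.05, 2.63], [-2.56, 2.56]. Speed limits (rad/s): [2.57, 2.57, 3.14, 3.14, 3.14, 3.14].

INTERFACE

Orientations are given as a unit quaternion [x, y, z, w].
In Python, from cell import env, vision, order gives the robot as it stands. The module is installed in compiled form; this text tells all that it offers.
- The arm moves only by the tool servo_tool, never from a script. Its argument "targets" is a list of rows, each an object of numbers: "wx", "wy", "wz": the turn, a rotation vector about the tool's x, y, z in rad; "tx", "ty", "tz": the shift along the tool's x, y, z in mm; "claw": the closure, from -1 (fully open) to 1 (shut), so that 0 is half open. A call has 1 to 5 rows; each row is the pose to reach, as a shift and turn from the pose commanded when the call began, along the tool's axes at that moment; what a row does not reach only later rows make up. A row lasts 1/12 s, in which the tool goes at most 41.7 mm and 7.16 degrees, less where a joint would pass 70% of its speed; a pose out of reach is approached as far as the arm can. A call with a gripper value outside its range is refused whole. The fingers move at their own pace and stop on an object; the grip force is fixed at half the most. Time passes only in rows, so rows that repeat a pose let the fingers close. It gives the time, the measured TCP pose, the force, the opening and the grip force at its end, in the units of the state.
- env.read_state(): the state, without advancing time (a new reading comes with each control period).
- vision.camera(name): name is "scene" or "side" or "wrist"; returns the picture (420x560x3 uint8, red, green, blue); there is no depth.
- vision.camera_info(name): a dict with "vfov" (degrees; the focal length in pixels is half the picture's height over the tangent of half this angle, whatever the lens; pixels are square), "cx", "cy" (the principal point, pixels), "dist_coeffs" ([k1, k2, p1, p2, k3] as OpenCV has them; the pictures are not rectified), "R" (3x3) and "t" (3): a world point X has camera coordinates R X + t. Camera axes: x right, y down, z forward; pixel columns grow to the right and rows downward; lengths in m; the calibration is good to about 2 mm. A picture is of the moment at which its call begins: read the wrist's pose just before it. camera_info takes no time and is no camera call; for the wrist camera it gives the pose at the moment of the call.
- order.hand_in(): hands the job in; it is judged then, once.
The state is a dict: "t": time; "qpos": joint angles; "joint_velocities": joint speeds; "tau": joint torques, N m; "tool_pos": TCP position; "tcp_rot": TCP orientation; "contact_force": force on the tool from outside, world axes, zero at the start; "ft_torque": the same for the moment, N m; "grip_width": finger opening in m; "finger_force": force on a finger pad.
Only numpy, scipy, OpenCV 4.12 (cv2) and the standard library are available. Lean on these libraries where they do the work, as an engineer would, in place of code of your own. Each camera call takes 0.05 s, during which the arm holds its last target. There are 200 camera calls.

## Working session

There is one attempt and no reset: what is moved stays moved. The work goes in short steps, Python scripts to look and compute and a tool call to move; the robot and the scene stay as the last step left them, time stands still between calls to the robot, and variables do not carry over. Pictures are saved under pics/ and viewed, at most 10 in all, crops included, and the job is handed in when it is done.

Besides the shell and the picture viewer there is one more tool, called after ">>>" in YAML: its name, and indented under it one key for each argument. servo_tool: Moves the arm, as the interface text tells. Its arguments: {"type":"object","properties":{"targets":{"type":"array"}},"required":["targets"]}

```bash
mkdir -p pics; cat > h.py <<'E'
import numpy as np, cv2
from cell import env, vision, order
from scipy.spatial.transform import Rotation as Rn
def K(i):
    f=210/np.tan(np.radians(i['vfov'])/2); return np.array([[f,0,i['cx']],[0,f,i['cy']],[0,0,1.]])
def ray(i,px):
    u=cv2.undistortPoints(np.array([[px]],float),K(i),np.array(i['dist_coeffs'],float))[0,0]
    R=np.array(i['R']);t=np.array(i['t']); return -R.T@t, R.T@np.array([u[0],u[1],1])
def atz(i,px,z):
    o,d=ray(i,px); return o+d*(z-o[2])/d[2]
def proj(i,X):
    return cv2.projectPoints(np.array(X,float).reshape(-1,3),cv2.Rodrigues(np.array(i['R'],float))[0],np.array(i['t'],float),K(i),np.array(i['dist_coeffs'],float))[0][:,0]
def tri(L):
    A=0;b=0
    for i,p in L:
        o,d=ray(i,p);d/=np.linalg.norm(d);P=np.eye(3)-np.outer(d,d);A=A+P;b=b+P@o
    return np.linalg.solve(A,b)
def snap(n,f,crop=None,s=1):
    im=vision.camera(n); cv2.imwrite('pics/raw_'+f,im[:,:,::-1])
    return im
def totool(X):
    s=env.read_state(); return Rn.from_quat(s['tcp_rot']).inv().apply(np.array(X)-s['tool_pos'])*1000
E
python3 - <<'E'
from h import *
a=snap('scene','a.png');b=snap('side','b.png')
cv2.imwrite('pics/scene.png',cv2.resize(a[:,:,::-1],(800,600),interpolation=3))
cv2.imwrite('pics/side.png',cv2.resize(b[:,:,::-1],(800,600),interpolation=3))
for n in('scene','side'):
    i=vision.camera_info(n);print(n,-np.array(i['R']).T@i['t'],i['vfov'],i['cx'],i['cy'],i['dist_coeffs'])
s=env.read_state();print(s,env.tcp_to_tips)
E
```

```text
scene [0.10586089 0.3917183  0.65496056] 54.43728541385542 282.0507595044372 199.47039777266303 [0.03259302 0.         0.         0.         0.        ]
side [0.49119672 0.60463681 0.91739318] 46.114375886082094 282.69783596247834 216.68280040340034 [-0.09092641  0.          0.          0.          0.        ]
{'t': 0.1, 'qpos': array([-1.31699808e+00,  3.20256482e-01,  1.56552827e+00,  3.07067497e-05,
        1.25740919e+00, -2.00051307e-02]), 'joint_velocities': array([ 3.93225433e-04,  4.13108920e-04, -3.84852997e-03,  2.78583032e-04,
       -7.75885686e-04, -1.66581189e-05]), 'tau': array([-3.28879025e-05, -4.16408443e+01, -2.34705573e+01, -2.48989676e-05,
        4.89882252e-03, -6.44657362e-06]), 'tool_pos': array([ 0.15538956, -0.55321775,  0.25556109]), 'tcp_rot': array([ 9.90643921e-01,  1.36469707e-01, -7.88768868e-05, -7.96878731e-04]), 'contact_force': array([ 0.26683159, -0.39132995, -0.04510792]), 'ft_torque': array([ 0.016679  , -0.06072182,  0.00459877]), 'finger_force': 0.0, 'grip_width': 0.08527186890278846} 0.025
```

View pics/scene.png

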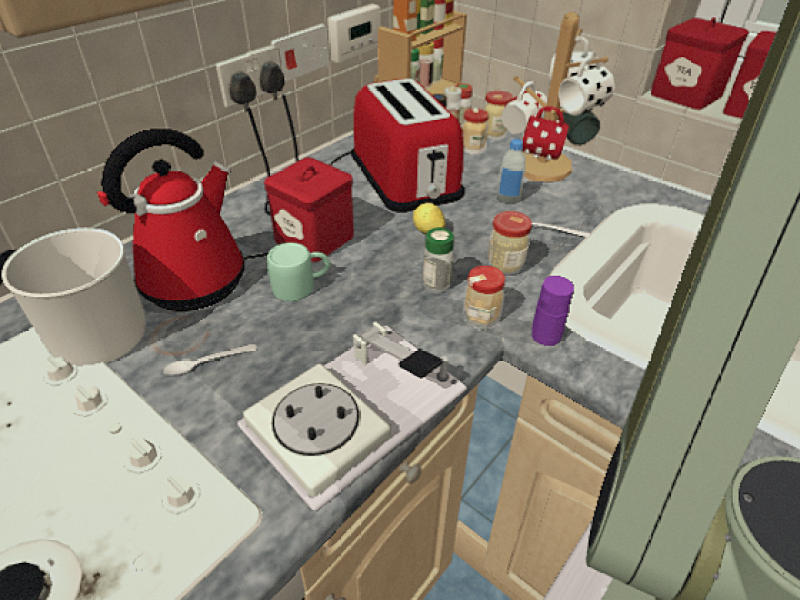

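View pics/side.png

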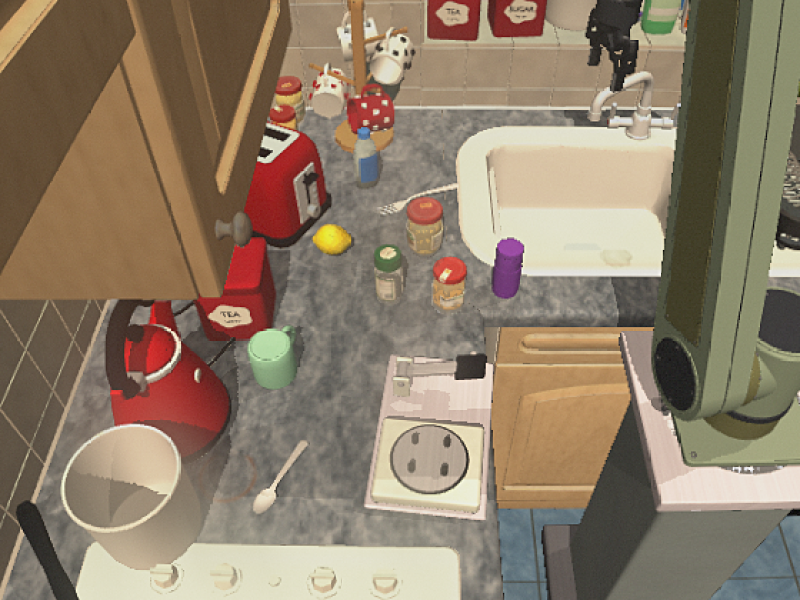

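Candidates (800x600 scene view):
- Green-lidded slim glass jar at (438,260). This fits the pepper pot: slim glass with a screw lid.
- Red-lidded jars at (485,295) and (510,242). These are the squat honey jar and the wide mustard jar.
- Purple one at (553,310). This is the excluded look-alike.

I'll check with enlarged crops.

```bash
python3 - <<'E'
import cv2
a=cv2.imread('pics/raw_a.png')[140:360,160:410];cv2.imwrite('pics/c1.png',cv2.resize(a,None,fx=2.7,fy=2.7,interpolation=2))
b=cv2.imread('pics/raw_b.png')[165:365,245:375];cv2.imwrite('pics/c2.png',cv2.resize(b,None,fx=3,fy=3,interpolation=2))
E
```

```text
(no output)
```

View pics/c1.png

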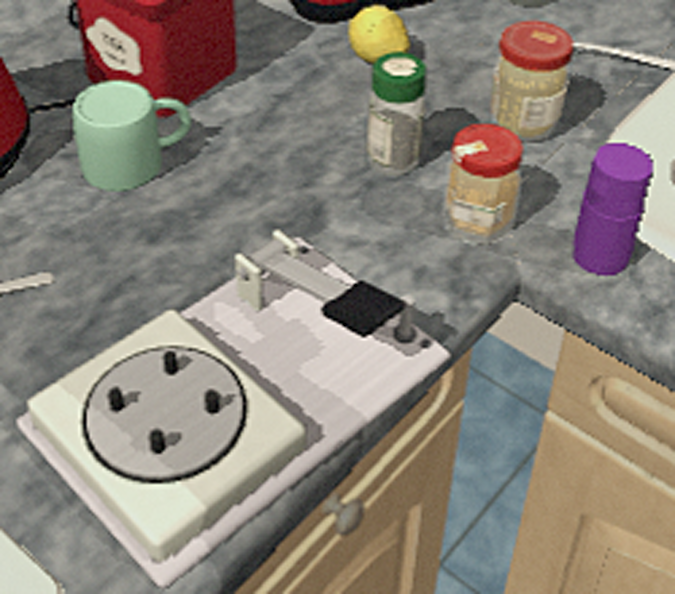

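View pics/c2.png

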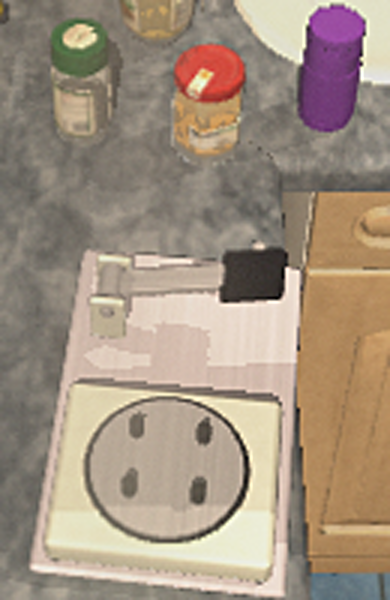

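The crop confirms it: pot is the slim glass jar with the green lid, lid at crop1 (398,64) and crop2 (80,35). Plate centre is crop1 (165,412), crop2 (167,469). The pad is at (363,307) and (253,275).

```bash
python3 - <<'E'
from h import *
A=vision.camera_info('scene');B=vision.camera_info('side')
a=lambda u,v:(160+u/2.7-.3,140+v/2.7-.3); b=lambda u,v:(245+u/3-.3,165+v/3-.3)
def both(n,pa,pb,z):
    print(n,tri([(A,a(*pa)),(B,b(*pb))]).round(4),atz(A,a(*pa),z).round(4),atz(B,b(*pb),z).round(4))
both('lid',(398,64),(80,35),.106)
both('stage',(165,412),(167,469),.04)
both('pad',(363,307),(253,275),.076)
both('honey',(487,147),(210,70),.086)
both('purple',(622,165),(337,22),.106)
both('mustard',(537,42),(160,0),.1)
P=[]
for z,(p,q) in zip([.056]*4,[((116,390),(200,480)),((171,352),(131,474)),((213,393),(138,416)),((157,432),(205,424))]):
    both('pin',p,q,z)
# foot corners top z=.01
both('footSW',(167,583),(285,598),.01); both('footNW',(20,425),(32,572),.01); both('footSE?',(450,350),(300,268),.01);
E
```

```text
lid [ 0.5436 -0.2322  0.1109] [ 0.548  -0.2391  0.106 ] [ 0.544  -0.2363  0.106 ]
stage [0.4775 0.1075 0.0356] [0.4753 0.1086 0.04  ] [0.4775 0.111  0.04  ]
pad [ 0.4157 -0.0278  0.0721] [ 0.414  -0.0261  0.076 ] [ 0.4161 -0.0238  0.076 ]
honey [ 0.4414 -0.2197  0.0842] [ 0.4405 -0.2184  0.086 ] [ 0.4416 -0.2173  0.086 ]
purple [ 0.3403 -0.2524  0.1031] [ 0.3388 -0.2472  0.106 ] [ 0.3405 -0.2511  0.106 ]
mustard [ 0.4748 -0.3164  0.1001] [ 0.4803 -0.3541  0.1   ] [ 0.4807 -0.2832  0.1   ]
pin [0.4594 0.1579 0.1193] [0.5034 0.1249 0.056 ] [0.4563 0.128  0.056 ]
pin [0.5026 0.0923 0.0399] [0.4992 0.0786 0.056 ] [0.5013 0.1238 0.056 ]
pin [ 0.4967  0.0419 -0.0161] [0.4527 0.0846 0.056 ] [0.497  0.0798 0.056 ]
pin [0.4499 0.1241 0.0857] [0.4582 0.1301 0.056 ] [0.452  0.0858 0.056 ]
footSW [0.4008 0.183  0.0039] [0.3992 0.182  0.01  ] [0.4009 0.189  0.01  ]
footNW [0.5676 0.1658 0.0007] [0.5617 0.1676 0.01  ] [0.5665 0.1717 0.01  ]
footSE? [ 0.3736 -0.0831  0.0077] [ 0.373  -0.0831  0.01  ] [ 0.3739 -0.0798  0.01  ]
```

```bash
python3 - <<'E'
from h import *
print(totool([.545,-.2375,.22]).round(1))
E
```

```text
[ 460.5 -198.6   35.9]
```

>>> servo_tool:
  targets:
    - {"tx": 36,"ty": -15,"tz": 0,"claw": -1}
    - {"tx": 72,"ty": -30,"tz": 0,"claw": -1}
    - {"tx": 108,"ty": -46,"tz": 0,"claw": -1}
    - {"tx": 144,"ty": -62,"tz": 0,"claw": -1}
    - {"tx": 180,"ty": -78,"tz": 0,"claw": -1}

```text
schema error: expected keys wx, wy, wz, tx, ty, tz, claw
```

>>> servo_tool:
  targets:
    - {"tx": 36,"ty": -15,"tz": 0,"claw": -1}
    - {"tx": 72,"ty": -30,"tz": 0,"claw": -1}
    - {"tx": 108,"ty": -46,"tz": 0,"claw": -1}
    - {"tx": 144,"ty": -62,"tz": 0,"claw": -1}
    - {"tx": 180,"ty": -78,"tz": 0,"claw": -1}

```text
schema error: expected keys wx, wy, wz, tx, ty, tz, claw
```

>>> servo_tool:
  targets:
    - {"tx": 33,"ty": -14,"tz": 12,"claw": -1}
    - {"tx": 66,"ty": -28,"tz": 24,"claw": -1}
    - {"tx": 100,"ty": -42,"tz": 36,"claw": -1}
    - {"tx": 100,"ty": -42,"tz": 36,"claw": -1}

```text
schema error: expected keys wx, wy, wz, tx, ty, tz, claw
```

```bash
python3 - <<'E'
from h import *
print(totool([.545,-.2375,.22]).round(1)); s=env.read_state();print(s['t'],s['tool_pos'],s['qpos'])
i=vision.camera_info('wrist');im=snap('wrist','w1.png');cv2.imwrite('pics/w1.png',im[:,:,::-1])
np.save('w1.npy',i,allow_pickle=True)
print(-np.array(i['R']).T@i['t'],proj(i,[[.545,-.2375,.106]]))
E
```

```text
[ 460.5 -198.6   35.9]
0.1 [ 0.15538956 -0.55321775  0.25556109] [-1.31699808e+00  3.20256482e-01  1.56552827e+00  3.07067497e-05
  1.25740919e+00 -2.00051307e-02]
[ 0.2362749  -0.53169006  0.37238948] [[209.3530287   50.52557338]]
```

View pics/w1.png

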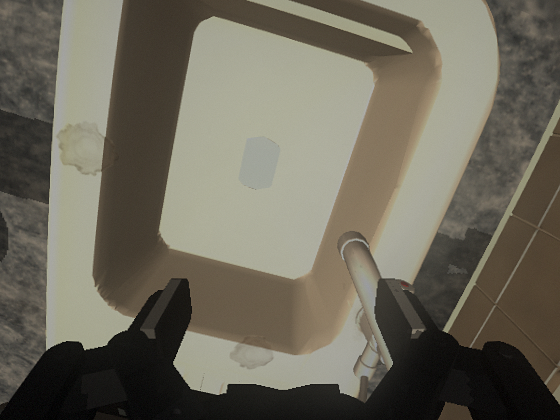

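All three moves were refused because every row needs all seven keys, so the arm hasn't moved. That wrist picture only shows the sink below the start pose, with the fingers at the bottom edge near (165,310) and (405,310). I'll resend the moves with full rows.

>>> servo_tool:
  targets:
    - {"wx": 0,"wy": 0,"wz": 0,"tx": 36,"ty": -15,"tz": 0,"claw": -1}
    - {"wx": 0,"wy": 0,"wz": 0,"tx": 72,"ty": -30,"tz": 0,"claw": -1}
    - {"wx": 0,"wy": 0,"wz": 0,"tx": 108,"ty": -46,"tz": 0,"claw": -1}
    - {"wx": 0,"wy": 0,"wz": 0,"tx": 144,"ty": -62,"tz": 0,"claw": -1}
    - {"wx": 0,"wy": 0,"wz": 0,"tx": 180,"ty": -78,"tz": 0,"claw": -1}

```text
t: 0.57
tool_pos: [0.3086, -0.4284, 0.2561]
tcp_rot: [0.991, 0.136, -0.0, -0.0]
contact_force: [0.4, -0.6, 0.4]
grip_width: 0.0859
finger_force: 0.0
```

>>> servo_tool:
  targets:
    - {"wx": 0,"wy": 0,"wz": 0,"tx": 36,"ty": -15,"tz": 0,"claw": -1}
    - {"wx": 0,"wy": 0,"wz": 0,"tx": 72,"ty": -30,"tz": 0,"claw": -1}
    - {"wx": 0,"wy": 0,"wz": 0,"tx": 108,"ty": -46,"tz": 0,"claw": -1}
    - {"wx": 0,"wy": 0,"wz": 0,"tx": 144,"ty": -62,"tz": 0,"claw": -1}
    - {"wx": 0,"wy": 0,"wz": 0,"tx": 180,"ty": -78,"tz": 0,"claw": -1}

```text
t: 0.98
tool_pos: [0.461, -0.3044, 0.2562]
tcp_rot: [0.991, 0.137, -0.0, -0.0]
contact_force: [0.5, -1.0, -0.2]
grip_width: 0.0856
finger_force: 0.0
```

```bash
python3 - <<'E'
from h import *
print(totool([.545,-.2375,.22]).round(1)); s=env.read_state();print(s['t'],s['tool_pos'],s['qpos'])
i=vision.camera_info('wrist');im=snap('wrist','w2.png');cv2.imwrite('pics/w2.png',im[:,:,::-1])
import pickle;pickle.dump(i,open('w2.pkl','wb'))
print(-np.array(i['R']).T@i['t'],proj(i,[[.545,-.2375,.106]]))
E
```

```text
[ 99.  -41.7  36.1]
0.9833 [ 0.46098118 -0.30443677  0.25616811] [-6.04407145e-01  2.84369099e-01  1.61616405e+00 -1.39497228e-04
  1.24136385e+00  6.92560543e-01]
[ 0.54188022 -0.28276124  0.37295058] [[226.37735402  78.63104351]]
```

View pics/w2.png

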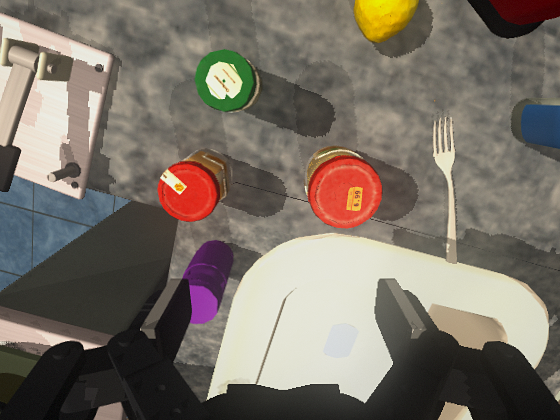

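Wrist view: green lid at (224,81), predicted (226,79), so the measurement agrees. Honey is at (189,191), mustard at (345,191) and purple at (208,285). All are clear of the fingers' closing line.

```bash
python3 - <<'E'
from h import *
import pickle;i=pickle.load(open('w2.pkl','rb'))
for p,z in(((224.5,81),.106),((189,191),.086),((345,191),.1)):
    X=atz(i,p,z);print(X.round(4),totool([X[0],X[1],.074]).round(1))
E
```

```text
[ 0.543  -0.2365  0.106 ] [ 90.1 -39.7 182.7]
[ 0.4433 -0.2222  0.086 ] [ -1.8 -80.8 182.2]
[ 0.4842 -0.3545  0.1   ] [  1.3  57.7 181.9]
```

>>> servo_tool:
  targets:
    - {"wx": 0,"wy": 0,"wz": 0,"tx": 32,"ty": -14,"tz": 15,"claw": -1}
    - {"wx": 0,"wy": 0,"wz": 0,"tx": 65,"ty": -28,"tz": 30,"claw": -1}
    - {"wx": 0,"wy": 0,"wz": 0,"tx": 97,"ty": -42,"tz": 45,"claw": -1}
    - {"wx": 0,"wy": 0,"wz": 0,"tx": 100,"ty": -44,"tz": 60,"claw": -1}
    - {"wx": 0,"wy": 0,"wz": 0,"tx": 100,"ty": -44,"tz": 60,"claw": -1}

```text
t: 1.45
tool_pos: [0.5438, -0.2344, 0.1926]
tcp_rot: [0.99, 0.138, -0.003, -0.002]
contact_force: [-1.1, -0.1, -0.5]
grip_width: 0.0855
finger_force: 0.0
```

```bash
python3 - <<'E'
from h import *
print(totool([.544,-.2365,.074]).round(1)); s=env.read_state();print(s['t'],s['tool_pos'],s['joint_velocities'].round(3))
i=vision.camera_info('wrist');print(proj(i,[[.544,-.2365,.106]]))
im=snap('wrist','w3.png')
E
```

```text
[  0.3   2.6 118.6]
1.45 [ 0.54377455 -0.23442001  0.19258768] [-0.044 -0.038 -0.021 -0.019  0.05  -0.011]
[[284.92923491 231.34729028]]
```

>>> servo_tool:
  targets:
    - {"wx": 0,"wy": 0,"wz": 0,"tx": 0,"ty": 0,"tz": 25,"claw": -1}
    - {"wx": 0,"wy": 0,"wz": 0,"tx": 0,"ty": 0,"tz": 25,"claw": -1}

```text
t: 1.67
tool_pos: [0.5419, -0.2368, 0.169]
tcp_rot: [0.991, 0.136, -0.003, -0.001]
contact_force: [-1.6, 0.5, -0.3]
grip_width: 0.0856
finger_force: 0.0
```

```bash
python3 - <<'E'
from h import *
s=env.read_state();i=vision.camera_info('wrist');im=snap('wrist','w4.png')
print(s['tool_pos'],s['joint_velocities'].round(3),proj(i,[[.544,-.2365,.106]]))
h=cv2.cvtColor(im,cv2.COLOR_RGB2HSV);m=cv2.inRange(h,(45,90,20),(85,255,255))
c=max(cv2.findContours(m,0,2)[0],key=cv2.contourArea);(u,r)=cv2.minEnclosingCircle(c);print(u,r,cv2.fitEllipse(c))
print(atz(i,cv2.fitEllipse(c)[0],.106), totool([.544,-.2365,.074]))
E
```

```text
[ 0.54193092 -0.23682908  0.16902683] [-0.004 -0.022 -0.033  0.     0.068  0.001] [[281.86087506 242.88357221]]
(279.6831359863281, 235.75274658203125) 39.82030487060547 ((279.93634033203125, 235.93435668945312), (73.57254791259766, 78.02108001708984), 5.023918151855469)
[ 0.54804224 -0.23419232  0.106     ] [1.93708968e+00 2.16976902e-04 9.65327489e+01]
```

>>> servo_tool:
  targets:
    - {"wx": 0,"wy": 0,"wz": 0,"tx": 2,"ty": 0,"tz": 25,"claw": -1}
    - {"wx": 0,"wy": 0,"wz": 0,"tx": 2,"ty": 0,"tz": 50,"claw": -1}
    - {"wx": 0,"wy": 0,"wz": 0,"tx": 2,"ty": 0,"tz": 75,"claw": -1}
    - {"wx": 0,"wy": 0,"wz": 0,"tx": 2,"ty": 0,"tz": 93,"claw": -1}
    - {"wx": 0,"wy": 0,"wz": 0,"tx": 2,"ty": 0,"tz": 93,"claw": -1}

```text
t: 2.13
tool_pos: [0.544, -0.2363, 0.0763]
tcp_rot: [0.991, 0.136, -0.002, -0.001]
contact_force: [-0.6, -0.4, -0.2]
grip_width: 0.0855
finger_force: 0.0
```

>>> servo_tool:
  targets:
    - {"wx": 0,"wy": 0,"wz": 0,"tx": 0,"ty": 0,"tz": 0,"claw": -0.3}
    - {"wx": 0,"wy": 0,"wz": 0,"tx": 0,"ty": 0,"tz": 0,"claw": 0}
    - {"wx": 0,"wy": 0,"wz": 0,"tx": 0,"ty": 0,"tz": 0,"claw": 0.2}
    - {"wx": 0,"wy": 0,"wz": 0,"tx": 0,"ty": 0,"tz": 0,"claw": 0.4}
    - {"wx": 0,"wy": 0,"wz": 0,"tx": 0,"ty": 0,"tz": 0,"claw": 0.6}

```text
t: 2.55
tool_pos: [0.5472, -0.2366, 0.0806]
tcp_rot: [0.991, 0.136, 0.002, 0.001]
contact_force: [-0.3, 0.0, 6.9]
grip_width: 0.0444
finger_force: 59.8
```

>>> servo_tool:
  targets:
    - {"wx": 0,"wy": 0,"wz": 0,"tx": 0,"ty": 0,"tz": 0,"claw": 1}
    - {"wx": 0,"wy": 0,"wz": 0,"tx": 0,"ty": 0,"tz": 0,"claw": 1}
    - {"wx": 0,"wy": 0,"wz": 0,"tx": 0,"ty": 0,"tz": 0,"claw": 1}
    - {"wx": 0,"wy": 0,"wz": 0,"tx": 0,"ty": 0,"tz": 0,"claw": 1}

```text
t: 2.88
tool_pos: [0.5473, -0.2366, 0.0806]
tcp_rot: [0.991, 0.137, 0.002, 0.001]
contact_force: [-0.4, 0.9, 7.3]
grip_width: 0.0448
finger_force: 59.8
```

>>> servo_tool:
  targets:
    - {"wx": 0,"wy": 0,"wz": 0,"tx": 0,"ty": 0,"tz": -15,"claw": 1}
    - {"wx": 0,"wy": 0,"wz": 0,"tx": 0,"ty": 0,"tz": -40,"claw": 1}
    - {"wx": 0,"wy": 0,"wz": 0,"tx": 0,"ty": 0,"tz": -70,"claw": 1}
    - {"wx": 0,"wy": 0,"wz": 0,"tx": 0,"ty": 0,"tz": -95,"claw": 1}
    - {"wx": 0,"wy": 0,"wz": 0,"tx": 0,"ty": 0,"tz": -110,"claw": 1}

```text
t: 3.3
tool_pos: [0.5472, -0.2366, 0.1921]
tcp_rot: [0.991, 0.137, 0.002, 0.002]
contact_force: [0.8, 0.5, -1.8]
grip_width: 0.0447
finger_force: 60.9
```

>>> servo_tool:
  targets:
    - {"wx": 0,"wy": 0,"wz": 0,"tx": 0,"ty": 0,"tz": 0,"claw": 1}
    - {"wx": 0,"wy": 0,"wz": 0,"tx": 0,"ty": 0,"tz": 0,"claw": 1}

```text
t: 3.47
tool_pos: [0.5463, -0.2362, 0.1891]
tcp_rot: [0.991, 0.137, 0.001, 0.001]
contact_force: [-0.5, 0.1, -1.9]
grip_width: 0.0446
finger_force: 60.9
```

```bash
python3 - <<'E'
from h import *
s=env.read_state();print(s['t'],s['tool_pos'],s['joint_velocities'].round(3),s['contact_force'],s['finger_force'])
print(totool([.4775,.1045,.19]).round(1))
A=vision.camera_info('scene');im=snap('scene','s2.png');i=vision.camera_info('wrist');w=snap('wrist','w5.png')
x=np.hstack([cv2.resize(im[100:310,230:410],(514,600)),cv2.resize(w[150:420,190:380],(286,406)).copy() if 0 else np.zeros((600,286,3),np.uint8)])
x[:406,514:]=cv2.resize(w[150:420,190:380],(286,406)); cv2.imwrite('pics/v7.png',x[:,:,::-1])
p=s['tool_pos'];print(proj(A,[[p[0],p[1],p[2]-.081],[p[0],p[1],p[2]+.0255]]),proj(i,[[p[0],p[1],p[2]+.0255]]))
E
```

```text
3.4667 [ 0.54634054 -0.23619574  0.18914525] [ 0.     0.032  0.046  0.001  0.001 -0.001] [-0.51914401  0.13409929 -1.93115591] 60.945060672893305
[  25.9 -346.6   -1.3]
[[306.96712813 163.47025894]
 [309.85069615 122.48195451]] [[281.41511513 355.20378949]]
```

View pics/v7.png

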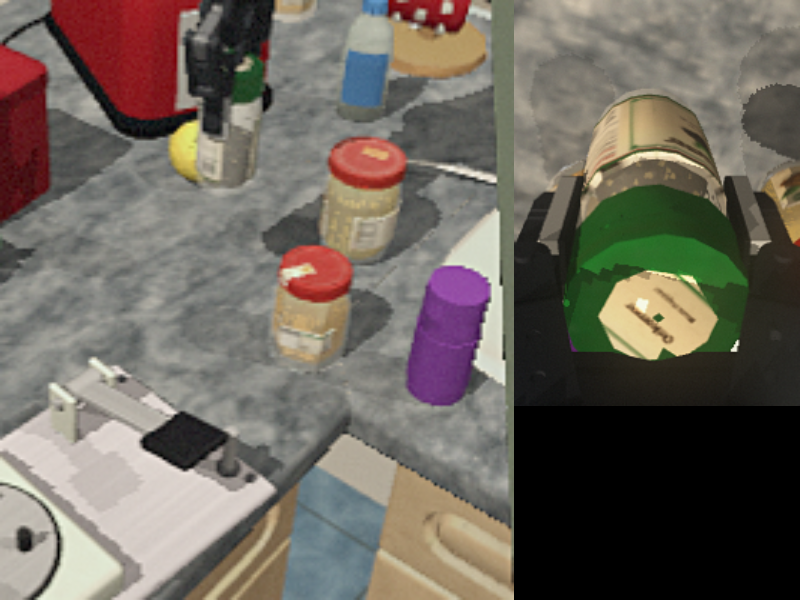

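Wrist and scene views: pot lifted, upright and centred between the pads, with its lid sticker at about (286,361). The bystanders haven't moved. Carrying it to the stage now.

>>> servo_tool:
  targets:
    - {"wx": 0,"wy": 0,"wz": 0,"tx": 1,"ty": -20,"tz": 0,"claw": 1}
    - {"wx": 0,"wy": 0,"wz": 0,"tx": 4,"ty": -55,"tz": 0,"claw": 1}
    - {"wx": 0,"wy": 0,"wz": 0,"tx": 7,"ty": -90,"tz": 0,"claw": 1}
    - {"wx": 0,"wy": 0,"wz": 0,"tx": 10,"ty": -125,"tz": 0,"claw": 1}
    - {"wx": 0,"wy": 0,"wz": 0,"tx": 13,"ty": -160,"tz": 0,"claw": 1}

```text
t: 3.98
tool_pos: [0.514, -0.0771, 0.1864]
tcp_rot: [0.991, 0.136, -0.002, -0.001]
contact_force: [0.0, 0.3, -1.0]
grip_width: 0.0445
finger_force: 61.0
```

>>> servo_tool:
  targets:
    - {"wx": 0,"wy": 0,"wz": 0,"tx": 3,"ty": -35,"tz": 0,"claw": 1}
    - {"wx": 0,"wy": 0,"wz": 0,"tx": 6,"ty": -70,"tz": 0,"claw": 1}
    - {"wx": 0,"wy": 0,"wz": 0,"tx": 9,"ty": -105,"tz": 0,"claw": 1}
    - {"wx": 0,"wy": 0,"wz": 0,"tx": 12,"ty": -140,"tz": 0,"claw": 1}
    - {"wx": 0,"wy": 0,"wz": 0,"tx": 14,"ty": -165,"tz": 0,"claw": 1}

```text
t: 4.4
tool_pos: [0.4825, 0.0863, 0.1867]
tcp_rot: [0.991, 0.137, -0.002, -0.0]
contact_force: [-0.3, 0.3, -1.7]
grip_width: 0.0443
finger_force: 61.0
```

>>> servo_tool:
  targets:
    - {"wx": 0,"wy": 0,"wz": 0,"tx": 0,"ty": -15,"tz": 5,"claw": 1}
    - {"wx": 0,"wy": 0,"wz": 0,"tx": 0,"ty": -21,"tz": 20,"claw": 1}
    - {"wx": 0,"wy": 0,"wz": 0,"tx": 0,"ty": -21,"tz": 40,"claw": 1}
    - {"wx": 0,"wy": 0,"wz": 0,"tx": 0,"ty": -21,"tz": 40,"claw": 1}
    - {"wx": 0,"wy": 0,"wz": 0,"tx": 0,"ty": -21,"tz": 40,"claw": 1}

```text
t: 4.82
tool_pos: [0.4773, 0.1041, 0.1466]
tcp_rot: [0.991, 0.137, -0.002, 0.0]
contact_force: [-0.4, 0.4, 0.8]
grip_width: 0.0447
finger_force: 61.0
```

```bash
python3 - <<'E'
from h import *
s=env.read_state();print(s['t'],s['tool_pos'],s['tcp_rot'],s['joint_velocities'].round(3))
print(totool([.4775,.1045,.1206]).round(1))
A=vision.camera_info('scene');B=vision.camera_info('side');im=snap('scene','s3.png');w=snap('side','d3.png')
c,sn=np.cos(-.098),np.sin(-.098);R=np.array([[c,-sn],[sn,c]])
p=s['tool_pos'];zb=p[2]-.0806
th=np.linspace(0,2*np.pi,40);ring=np.c_[.4775+.023*np.cos(th),.1045+.023*np.sin(th),np.full(40,zb)]
pins=[[*(np.array([.4775,.1045])+R@np.array(q)*.0227),.056] for q in((1,1),(1,-1),(-1,-1),(-1,1))]
out=[]
for n,i,m,x0,y0 in(('A',A,im,150,190),('B',B,w,245,220)):
    f=4;m=cv2.resize(m[y0:y0+150,x0:x0+100],None,fx=f,fy=f,interpolation=2)
    for X in ring: 
        u=(proj(i,X)[0]-[x0,y0]+.5)*f; cv2.circle(m,tuple(u.astype(int)),1,(255,0,0),-1)
    for X in pins:
        u=(proj(i,X)[0]-[x0,y0]+.5)*f; cv2.circle(m,tuple(u.astype(int)),3,(0,255,255),-1)
    out.append(m)
cv2.imwrite('pics/v8.png',np.hstack(out)[:,:,::-1])
E
```

```text
4.8167 [0.47728696 0.10407005 0.14660345] [ 9.90622043e-01  1.36607981e-01 -2.48454310e-03  2.31385192e-04] [-0.012 -0.024 -0.044 -0.    -0.002  0.   ]
[ 0.5 -0.4 26. ]
```

View pics/v8.png

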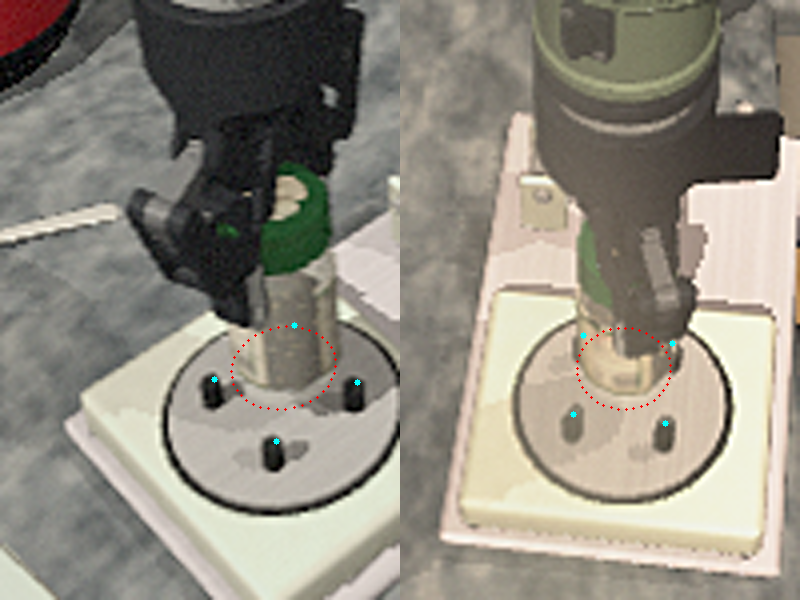

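Hover view: the pot's edges in the scene crop (231–337) and side crop (578–670) match the projected ring over the stage laterally. The projected pin tops sit on the real pins. I'll lower it gently and watch the force.

>>> servo_tool:
  targets:
    - {"wx": 0,"wy": 0,"wz": 0,"tx": 0,"ty": 0,"tz": 6,"claw": 1}
    - {"wx": 0,"wy": 0,"wz": 0,"tx": 0,"ty": 0,"tz": 12,"claw": 1}
    - {"wx": 0,"wy": 0,"wz": 0,"tx": 0,"ty": 0,"tz": 16,"claw": 1}
    - {"wx": 0,"wy": 0,"wz": 0,"tx": 0,"ty": 0,"tz": 16,"claw": 1}

```text
t: 5.25
tool_pos: [0.478, 0.104, 0.1314]
tcp_rot: [0.991, 0.136, -0.001, 0.0]
contact_force: [0.1, 0.0, -0.7]
grip_width: 0.0448
finger_force: 61.0
```

>>> servo_tool:
  targets:
    - {"wx": 0,"wy": 0,"wz": 0,"tx": 0,"ty": 0,"tz": 2,"claw": 1}
    - {"wx": 0,"wy": 0,"wz": 0,"tx": 0,"ty": 0,"tz": 4,"claw": 1}
    - {"wx": 0,"wy": 0,"wz": 0,"tx": 0,"ty": 0,"tz": 4,"claw": 1}

```text
t: 5.5
tool_pos: [0.4785, 0.1042, 0.128]
tcp_rot: [0.991, 0.136, -0.0, 0.0]
contact_force: [0.7, 0.7, -1.2]
grip_width: 0.0444
finger_force: 61.0
```

>>> servo_tool:
  targets:
    - {"wx": 0,"wy": 0,"wz": 0,"tx": 0,"ty": 0,"tz": 2,"claw": 1}
    - {"wx": 0,"wy": 0,"wz": 0,"tx": 0,"ty": 0,"tz": 4,"claw": 1}
    - {"wx": 0,"wy": 0,"wz": 0,"tx": 0,"ty": 0,"tz": 4,"claw": 1}

```text
t: 5.75
tool_pos: [0.4784, 0.1043, 0.124]
tcp_rot: [0.991, 0.136, -0.0, 0.0]
contact_force: [-0.9, 0.5, -1.4]
grip_width: 0.0448
finger_force: 61.0
```

>>> servo_tool:
  targets:
    - {"wx": 0,"wy": 0,"wz": 0,"tx": 0,"ty": 0,"tz": 2,"claw": 1}
    - {"wx": 0,"wy": 0,"wz": 0,"tx": 0,"ty": 0,"tz": 2,"claw": 1}
    - {"wx": 0,"wy": 0,"wz": 0,"tx": 0,"ty": 0,"tz": 2,"claw": 1}

```text
t: 6.0
tool_pos: [0.4786, 0.1043, 0.1222]
tcp_rot: [0.991, 0.136, -0.0, 0.0]
contact_force: [0.8, 0.3, -0.5]
grip_width: 0.0445
finger_force: 61.0
```

>>> servo_tool:
  targets:
    - {"wx": 0,"wy": 0,"wz": 0,"tx": 0,"ty": 0,"tz": 1,"claw": 1}
    - {"wx": 0,"wy": 0,"wz": 0,"tx": 0,"ty": 0,"tz": 2,"claw": 1}
    - {"wx": 0,"wy": 0,"wz": 0,"tx": 0,"ty": 0,"tz": 3,"claw": 1}
    - {"wx": 0,"wy": 0,"wz": 0,"tx": 0,"ty": 0,"tz": 3,"claw": 1}

```text
t: 6.33
tool_pos: [0.4792, 0.1045, 0.1205]
tcp_rot: [0.991, 0.136, 0.001, -0.0]
contact_force: [-1.6, -0.2, 8.3]
grip_width: 0.0447
finger_force: 60.8
```

The pot touches down at TCP z 0.1205 (expected 0.1206). I'll ease off slightly and release.

>>> servo_tool:
  targets:
    - {"wx": 0,"wy": 0,"wz": 0,"tx": 0,"ty": 0,"tz": -2,"claw": 1}
    - {"wx": 0,"wy": 0,"wz": 0,"tx": 0,"ty": 0,"tz": -2,"claw": 0.1}
    - {"wx": 0,"wy": 0,"wz": 0,"tx": 0,"ty": 0,"tz": -2,"claw": -0.3}
    - {"wx": 0,"wy": 0,"wz": 0,"tx": 0,"ty": 0,"tz": -2,"claw": -0.7}
    - {"wx": 0,"wy": 0,"wz": 0,"tx": 0,"ty": 0,"tz": -2,"claw": -1}

```text
t: 6.75
tool_pos: [0.4786, 0.1043, 0.1212]
tcp_rot: [0.991, 0.136, -0.0, 0.0]
contact_force: [0.2, 0.2, -0.4]
grip_width: 0.0771
finger_force: 0.0
```

>>> servo_tool:
  targets:
    - {"wx": 0,"wy": 0,"wz": 0,"tx": 0,"ty": 0,"tz": 0,"claw": -1}
    - {"wx": 0,"wy": 0,"wz": 0,"tx": 0,"ty": 0,"tz": -15,"claw": -1}
    - {"wx": 0,"wy": 0,"wz": 0,"tx": 0,"ty": 0,"tz": -40,"claw": -1}
    - {"wx": 0,"wy": 0,"wz": 0,"tx": 0,"ty": 0,"tz": -70,"claw": -1}
    - {"wx": 0,"wy": 0,"wz": 0,"tx": 0,"ty": 0,"tz": -100,"claw": -1}

```text
t: 7.17
tool_pos: [0.4782, 0.1042, 0.222]
tcp_rot: [0.991, 0.136, -0.001, 0.0]
contact_force: [0.3, -0.2, 0.3]
grip_width: 0.0852
finger_force: 0.0
```

```bash
python3 - <<'E'
from h import *
s=env.read_state();print(s['t'],s['tool_pos'],s['grip_width'])
im=snap('scene','s4.png');w=snap('side','d4.png')
f=lambda m,x,y:cv2.resize(m[y:y+150,x:x+100],None,fx=4,fy=4,interpolation=2)
cv2.imwrite('pics/v9.png',np.hstack([f(im,150,190),f(w,245,220)])[:,:,::-1])
c,sn=np.cos(-.098),np.sin(-.098);R=np.array([[c,-sn],[sn,c]])
q=np.array([.4775,.1045])+R@np.array([-.05,-.14]);print(q,totool([*q,.24]).round(1),s['qpos'])
E
```

```text
7.1667 [0.47815585 0.10419856 0.22195789] 0.08521966025757437
[ 0.41404186 -0.0299361 ] [-101.2  111.5  -14.9] [ 1.91116546e-01  2.12639124e-01  1.80662634e+00 -1.01386157e-04
  1.12399080e+00  1.48817995e+00]
```

View pics/v9.png

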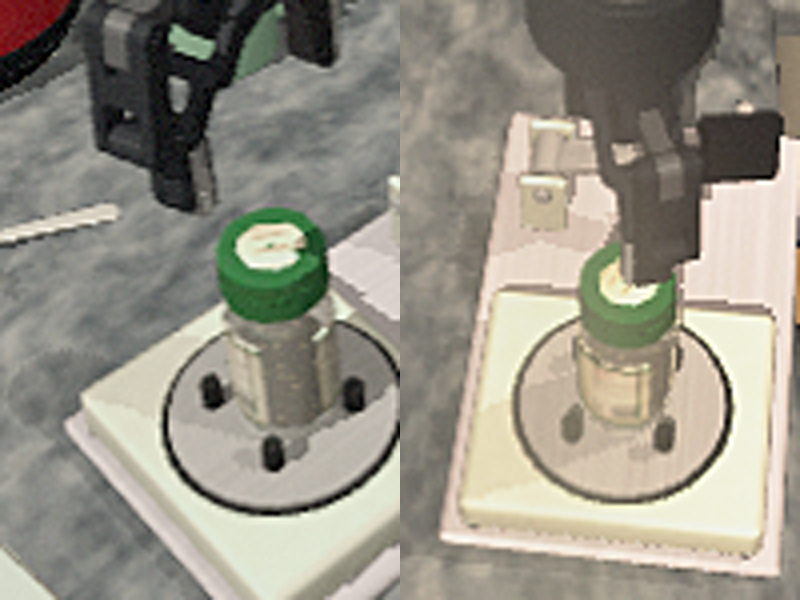

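The pot stands upright between the four stops (pins at (212,390), (352,392), (272,452) in the scene crop) and is released. Next I'll shut the fingers and go above the pad.

>>> servo_tool:
  targets:
    - {"wx": 0,"wy": 0,"wz": 0,"tx": -20,"ty": 22,"tz": -15,"claw": 0}
    - {"wx": 0,"wy": 0,"wz": 0,"tx": -45,"ty": 50,"tz": -15,"claw": 1}
    - {"wx": 0,"wy": 0,"wz": 0,"tx": -70,"ty": 78,"tz": -15,"claw": 1}
    - {"wx": 0,"wy": 0,"wz": 0,"tx": -95,"ty": 104,"tz": -15,"claw": 1}
    - {"wx": 0,"wy": 0,"wz": 0,"tx": -101,"ty": 111,"tz": -15,"claw": 1}

```text
t: 7.68
tool_pos: [0.4084, -0.0326, 0.2356]
tcp_rot: [0.991, 0.135, -0.002, 0.001]
contact_force: [-0.6, 0.9, -0.3]
grip_width: 0.0254
finger_force: 0.0
```

>>> servo_tool:
  targets:
    - {"wx": 0,"wy": 0,"wz": 0,"tx": 0,"ty": 0,"tz": 25,"claw": 1}
    - {"wx": 0,"wy": 0,"wz": 0,"tx": 0,"ty": 0,"tz": 60,"claw": 1}
    - {"wx": 0,"wy": 0,"wz": 0,"tx": 0,"ty": 0,"tz": 95,"claw": 1}
    - {"wx": 0,"wy": 0,"wz": 0,"tx": 0,"ty": 0,"tz": 115,"claw": 1}
    - {"wx": 0,"wy": 0,"wz": 0,"tx": 0,"ty": 0,"tz": 115,"claw": 1}

```text
t: 8.1
tool_pos: [0.4082, -0.0294, 0.1174]
tcp_rot: [0.991, 0.136, -0.005, -0.001]
contact_force: [-0.4, 0.8, -0.3]
grip_width: -0.0001
finger_force: 0.0
```

>>> servo_tool:
  targets:
    - {"wx": 0,"wy": 0,"wz": 0,"tx": 0,"ty": 0,"tz": 0,"claw": 1}
    - {"wx": 0,"wy": 0,"wz": 0,"tx": 0,"ty": 0,"tz": 0,"claw": 1}

```text
t: 8.27
tool_pos: [0.4125, -0.0298, 0.1222]
tcp_rot: [0.991, 0.137, 0.001, 0.0]
contact_force: [-0.8, 0.9, 0.4]
grip_width: 0.0002
finger_force: 0.0
```

```bash
python3 - <<'E'
from h import *
s=env.read_state();print(s['t'],s['tool_pos'],s['grip_width'],s['contact_force'])
print(totool([.414,-.030,.075]).round(1),s['joint_velocities'].round(3))
E
```

```text
8.2667 [ 0.41253479 -0.02980619  0.12219014] 0.0001694592335257404 [-0.8073801   0.89621205  0.41495825]
[ 1.3  0.5 47.2] [-0.002 -0.021 -0.011 -0.001 -0.002 -0.001]
```

Now feel for the pad; contact is expected near TCP z 0.101.

>>> servo_tool:
  targets:
    - {"wx": 0,"wy": 0,"wz": 0,"tx": 2,"ty": 0,"tz": 6,"claw": 1}
    - {"wx": 0,"wy": 0,"wz": 0,"tx": 2,"ty": 0,"tz": 12,"claw": 1}
    - {"wx": 0,"wy": 0,"wz": 0,"tx": 2,"ty": 0,"tz": 16,"claw": 1}
    - {"wx": 0,"wy": 0,"wz": 0,"tx": 2,"ty": 0,"tz": 16,"claw": 1}
    - {"wx": 0,"wy": 0,"wz": 0,"tx": 2,"ty": 0,"tz": 16,"claw": 1}

```text
t: 8.68
tool_pos: [0.4132, -0.0293, 0.1052]
tcp_rot: [0.991, 0.136, -0.0, 0.0]
contact_force: [0.5, -0.5, -0.3]
grip_width: -0.0001
finger_force: 0.0
```

>>> servo_tool:
  targets:
    - {"wx": 0,"wy": 0,"wz": 0,"tx": 0,"ty": 0,"tz": 3,"claw": 1}
    - {"wx": 0,"wy": 0,"wz": 0,"tx": 0,"ty": 0,"tz": 3,"claw": 1}
    - {"wx": 0,"wy": 0,"wz": 0,"tx": 0,"ty": 0,"tz": 3,"claw": 1}

```text
t: 8.93
tool_pos: [0.4136, -0.0294, 0.1025]
tcp_rot: [0.991, 0.136, 0.0, 0.0]
contact_force: [0.2, -0.3, 3.0]
grip_width: 0.0001
finger_force: 1.2
```

>>> servo_tool:
  targets:
    - {"wx": 0,"wy": 0,"wz": 0,"tx": 0,"ty": 0,"tz": 3,"claw": 1}
    - {"wx": 0,"wy": 0,"wz": 0,"tx": 0,"ty": 0,"tz": 3,"claw": 1}
    - {"wx": 0,"wy": 0,"wz": 0,"tx": 0,"ty": 0,"tz": 3,"claw": 1}

```text
t: 9.18
tool_pos: [0.4134, -0.0294, 0.0993]
tcp_rot: [0.991, 0.136, 0.0, 0.0]
contact_force: [-0.4, 0.8, 2.0]
grip_width: 0.0
finger_force: 1.4
```

>>> servo_tool:
  targets:
    - {"wx": 0,"wy": 0,"wz": 0,"tx": 0,"ty": 0,"tz": 3,"claw": 1}
    - {"wx": 0,"wy": 0,"wz": 0,"tx": 0,"ty": 0,"tz": 3,"claw": 1}
    - {"wx": 0,"wy": 0,"wz": 0,"tx": 0,"ty": 0,"tz": 3,"claw": 1}

```text
t: 9.43
tool_pos: [0.4132, -0.0294, 0.0962]
tcp_rot: [0.991, 0.136, -0.0, -0.0]
contact_force: [-0.1, 0.2, 3.0]
grip_width: 0.0
finger_force: 1.7
```

>>> servo_tool:
  targets:
    - {"wx": 0,"wy": 0,"wz": 0,"tx": 0,"ty": 0,"tz": 4,"claw": 1}
    - {"wx": 0,"wy": 0,"wz": 0,"tx": 0,"ty": 0,"tz": 8,"claw": 1}
    - {"wx": 0,"wy": 0,"wz": 0,"tx": 0,"ty": 0,"tz": 12,"claw": 1}
    - {"wx": 0,"wy": 0,"wz": 0,"tx": 0,"ty": 0,"tz": 15,"claw": 1}
    - {"wx": 0,"wy": 0,"wz": 0,"tx": 0,"ty": 0,"tz": 15,"claw": 1}

```text
t: 9.85
tool_pos: [0.4118, -0.0292, 0.0804]
tcp_rot: [0.991, 0.136, -0.002, -0.0]
contact_force: [-3.6, 0.9, 7.0]
grip_width: -0.0001
finger_force: 3.0
```

>>> servo_tool:
  targets:
    - {"wx": 0,"wy": 0,"wz": 0,"tx": 0,"ty": 0,"tz": 0,"claw": 1}
    - {"wx": 0,"wy": 0,"wz": 0,"tx": 0,"ty": 0,"tz": 0,"claw": 1}
    - {"wx": 0,"wy": 0,"wz": 0,"tx": 0,"ty": 0,"tz": 0,"claw": 1}

```text
t: 10.1
tool_pos: [0.4119, -0.0292, 0.0807]
tcp_rot: [0.991, 0.136, -0.002, -0.0]
contact_force: [-3.8, 1.1, 6.1]
grip_width: 0.0001
finger_force: 3.0
```

>>> servo_tool:
  targets:
    - {"wx": 0,"wy": 0,"wz": 0,"tx": 0,"ty": 0,"tz": 2,"claw": 1}
    - {"wx": 0,"wy": 0,"wz": 0,"tx": 0,"ty": 0,"tz": 4,"claw": 1}
    - {"wx": 0,"wy": 0,"wz": 0,"tx": 0,"ty": 0,"tz": 5,"claw": 1}
    - {"wx": 0,"wy": 0,"wz": 0,"tx": 0,"ty": 0,"tz": 5,"claw": 1}
    - {"wx": 0,"wy": 0,"wz": 0,"tx": 0,"ty": 0,"tz": 5,"claw": 1}

```text
t: 10.52
tool_pos: [0.4117, -0.0292, 0.0758]
tcp_rot: [0.991, 0.136, -0.002, -0.0]
contact_force: [-4.6, 0.6, 7.3]
grip_width: -0.0002
finger_force: 3.5
```

```bash
python3 - <<'E'
from h import *
s=env.read_state();print(s['t'],s['tool_pos'],s['contact_force'])
A=vision.camera_info('scene');B=vision.camera_info('side');im=snap('scene','s5.png');w=snap('side','d5.png')
c,sn=np.cos(-.098),np.sin(-.098);R=np.array([[c,-sn],[sn,c]])
O=np.array([.4775,.1045])-R@[0,.065]
def W(x,y,z): return [*(O+R@[x,y]),z]
out=[]
for i,m,x0,y0,wd,ht in((A,im,265,215,80,120),(B,w,255,225,100,150)):
    f=600/ht;x0,y0=int(x0),int(y0)
    m=cv2.resize(m[y0:y0+ht,x0:x0+wd],(400,600),interpolation=2)
    for z,col in((.05,(255,0,0)),(.045,(0,255,255)),(.055,(255,255,0))):
        P=[W(x,y,z) for x,y in((-.073,-.054),(-.073,-.096),(-.027,-.096),(-.027,-.054))]
        u=((proj(i,P)-[x0,y0]+.5)*f).astype(np.int32); cv2.polylines(m,[u],True,col,1)
    u=((proj(i,W(-.05,-.12,.05))[0]-[x0,y0]+.5)*f).astype(int);cv2.circle(m,tuple(u),2,(255,0,0),-1)
    out.append(m)
cv2.imwrite('pics/v10.png',np.hstack(out)[:,:,::-1])
E
```

```text
10.5167 [ 0.41173904 -0.02919807  0.07577408] [-4.61778365  0.5878027   7.28774537]
```

View pics/v10.png

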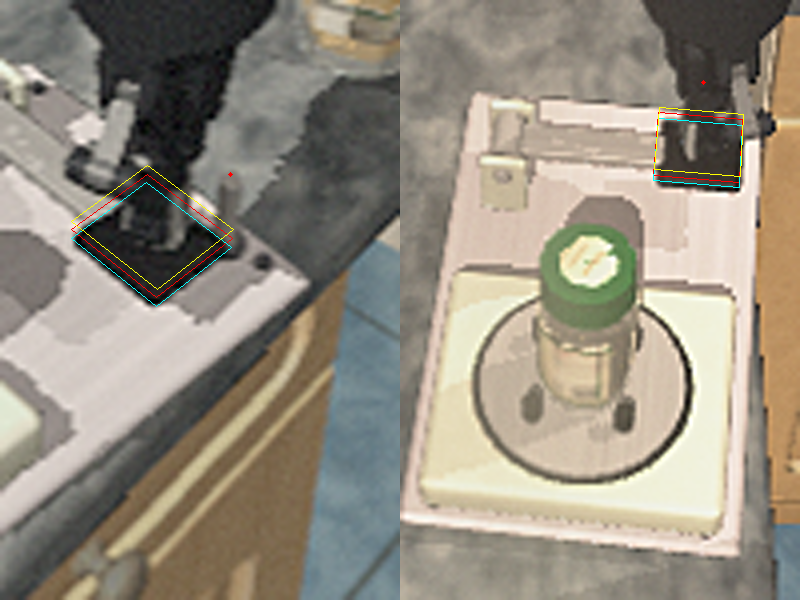

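In the last view the pad lies within the 45–55 mm outlines. The predicted post top (230,174) sits on the real post, and the pot stands between its stops. I'll add the last 0.8 mm, then hand in.

>>> servo_tool:
  targets:
    - {"wx": 0,"wy": 0,"wz": 0,"tx": 0,"ty": 0,"tz": 1,"claw": 1}
    - {"wx": 0,"wy": 0,"wz": 0,"tx": 0,"ty": 0,"tz": 1,"claw": 1}
    - {"wx": 0,"wy": 0,"wz": 0,"tx": 0,"ty": 0,"tz": 1,"claw": 1}
    - {"wx": 0,"wy": 0,"wz": 0,"tx": 0,"ty": 0,"tz": 1,"claw": 1}
    - {"wx": 0,"wy": 0,"wz": 0,"tx": 0,"ty": 0,"tz": 1,"claw": 1}

```text
t: 11.03
tool_pos: [0.4117, -0.0292, 0.0749]
tcp_rot: [0.991, 0.136, -0.002, -0.0]
contact_force: [-4.4, 1.2, 7.2]
grip_width: -0.0002
finger_force: 3.8
```

```bash
python3 -c "
from cell import order
print(order.hand_in())"
```

```text
the job is handed in; nothing more can be done
None
```

The pepper pot is standing, released, between the shaker's four stops, and I handed the job in at about 11 s with the paddle held down half-way (pad top at about 50 mm by the arm's reading, level with the post); the hand-in returned no verdict.

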